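# Size a lost bangle on the stepped cone and set the marker

### The arm

A 6-joint arm with a two-finger parallel gripper is mounted at the origin on the work surface. World frame = base frame: x ahead of the robot, y to its left, z up, the work surface at z = 0. Lengths are in m, angles in rad, forces in N, time in s.
With the tool pointing down it reaches from about 0.375 to 0.9 m from the base axis. Payload 3.1 kg.
Tool frame: the origin (TCP) lies at the very end of the fingers, on their centre line; the grasp point (between the pads) lies 19 mm behind it; z points along the fingers, y is the line along which they close (so a half turn about z gives the same grasp; the last joint's range is limited). The gripper opens to 87 mm and grips with 3 to 60 N. Pads are 19 mm wide; open, the fingers measure 117 mm over their backs; the gripper's body (75 mm by 190 mm) begins 51 mm behind the grasp point.
Start: joints at [1.115, 0.527, 1.433, -0, 1.181, -0.178], TCP at [0.171, 0.601, 0.223] pointing down, gripper open.
Joint ranges: [-3.08, 3.08], [-0.75, 2.2], [0.22, 2.44], [-1.43, 4.57], [0, 2.65], [-2.85, 2.85]. Speed limits (rad/s): [2.79, 2.79, 3.14, 3.14, 3.14, 3.14].

### API

Orientations are given as a unit quaternion [x, y, z, w].
In Python, from rig import status, viewer, robot gives the robot as it stands.
- The arm moves only by the tool arm_command, never from a script. Its arguments are lists of equal length, an entry for each row: "delta_rot": the turn, a rotation vector about the tool's x, y, z in degrees, a list of three; "delta_pos": the shift along the tool's x, y, z in m, a list of three; "gripper": the closure, from -1 (fully open) to 1 (shut). In form: {"delta_rot": [[rx, ry, rz], ...], "delta_pos": [[dx, dy, dz], ...], "gripper": [gripper, ...]}. A call has 1 to 12 rows; each row is the pose to reach, as a shift and turn from the pose commanded when the call began, along the tool's axes at that moment; what a row does not reach only later rows make up. A row lasts 1/12 s, in which the tool goes at most 41.7 mm and 7.16 degrees, less where a joint would pass 70% of its speed; a pose out of reach is approached as far as the arm can. A call with a gripper value outside its range is refused whole. The fingers move at their own pace and stop on an object; "grip_force" is the grip in N (left out, the last holds). Time passes only in rows, so rows that repeat a pose let the fingers close. It gives the time, the measured TCP pose, the force, the opening and the grip force at its end, in the units of the state.
- status.get_obs(): the state, without advancing time (a new reading comes with each control period).
- viewer.camera(name): name is "side" or "top" or "wrist"; returns a dict with "pixels" (400x640x3 uint8, blue, green, red), "fx", "fy", "cx", "cy" (pixels), "k1" (the pictures are not rectified: a ray, as slopes to the right and down, at radius r is drawn at 1 + k1 r^2 times it, then the intrinsics apply), "pose" (4x4, takes a point from camera to world coordinates); the wrist camera has in their place "mount" (4x4, takes a point from camera to tool coordinates, whose origin is the TCP and whose axes are the flange's). Camera axes: x right, y down, z forward; pixel columns grow to the right and rows downward; lengths in m; the calibration is good to about 2 mm. A picture is of the moment at which its call begins: read the wrist's pose just before it. There is no depth.
- robot.hand_in(): hands the job in; it is judged then, once.
The state is a dict: "time": time; "q": joint angles; "joint_velocities": joint speeds; "joint_torque": joint torques, N m; "position": TCP position; "tool_rot": TCP orientation; "ft_force": force on the tool from outside, world axes, zero at the start; "moment": the same for the moment, N m; "grip_width": finger opening in m; "grip_force": force on a finger pad.
Only numpy, scipy, OpenCV 4.12 (cv2) and the standard library are available. Lean on these libraries where they do the work, as an engineer would, in place of code of your own. Each camera call takes 0.05 s, during which the arm holds its last target. There are 200 camera calls.

### The job

Take the bangle that lies on the cork mat, slide it down the stepped sizing cone in your grip, never letting it drop, until a ledge stops it, and press it home there for a moment with about 12 N, a firm push, without forcing it. Then let go, leave the bangle sitting level on its ledge, and slide the size marker to the mark for that ledge (one bar for the top ledge, two for the middle, three for the lowest). Leave the other bangles, the torch and the toy aeroplane where they are.

Things in the scene. Friction and masses are not known exactly. Their poses are not given: they have to be found in the camera images.
- bangle_a: a child's chunky dark wooden bangle, a plain ring: outer diameter 66 mm, height 24 mm, about 50 g. Its bore is 37, 46 or 55 mm across; the three bangles have one bore each and which has which is not told. Origin: centre of its underside; z up. It starts lying flat, either on the cork mat or out on the shelf.
- bangle_b: a child's chunky dark wooden bangle, a plain ring: outer diameter 66 mm, height 24 mm, about 50 g. Its bore is 37, 46 or 55 mm across; the three bangles have one bore each and which has which is not told. Origin: centre of its underside; z up. It starts lying flat, either on the cork mat or out on the shelf.
- bangle_c: a child's chunky dark wooden bangle, a plain ring: outer diameter 66 mm, height 24 mm, about 50 g. Its bore is 37, 46 or 55 mm across; the three bangles have one bore each and which has which is not told. Origin: centre of its underside; z up. It starts lying flat, either on the cork mat or out on the shelf.
- mat: a square cork mat, 110 mm a side and under 2 mm thick, flat on the shelf; exactly one bangle lies on it, within 10 mm of its centre: the one to size. Origin: its centre.
- sizer: the bangle sizer's fixed wooden base, 200 x 200 mm, its top 12 to 28 mm above the shelf (it differs); origin 12 mm below the top, in its frame the cone's axis is at x = +45 mm, y = 0. The cone's stiff preloaded spring gives from about 3 N on, 1 mm per further 12 N, and rises when let go. Proper press: over 8 N for 0.3 s; never over 17 N.
- cone_tip (a point): top centre of the aluminium cone, 78 mm above the base; z up. Going down, three tapered bands each end on a ledge: band 20 to 35 mm across, top ledge 15 mm below the tip; 41 to 44 mm, middle ledge at 30 mm; 50 to 53 mm, lowest ledge (62 mm wide) at 45 mm. The 37 mm bore stops on the top ledge, 46 on the middle, 55 on the lowest, with 1 mm play all round; off centre it can hang on a ledge above.
- marker (a joint): position of the size marker along its track, in m, growing along the sizer's +y, 0 to 0.12. The marks on the base beside the track: one bar (top ledge) at 0.05, two bars (middle ledge) at 0.08, three bars (lowest ledge) at 0.11. It starts below 0.03, needs about 2 N to slide and stays where it is left.
- marker_top (a point): top centre of the marker's grip, a grey upright block 28 mm (sizer x) by 20 mm (sizer y, the way it slides) by 40 mm tall, its top 54 mm above the base. Its track, 170 mm long, 40 mm wide and 14 mm high, runs along the sizer's y at x = -75 mm in its frame
- torch: a red plastic torch, 135 mm long and 48 mm wide, lying on its side; origin under its middle. To be left alone.
- plane: a silver toy aeroplane, 130 mm long and 130 mm in span, on its wheels; origin under its middle. To be left alone.
There are look-alikes about, which are no part of the job. Leave any blue look-alike of the bangle_c alone. What is shaped like the bangle_a but yellow is not meant.

How it is judged:
On the way, in this order (a step that is already met when the one before it is completed fails the run):
1. the bangle from the mat, level on the ledge that stops it, is pressed onto the cone with more than 8 N (((z of bangle_a in the frame of cone_tip between -0.019 and -0.012 m and horizontal distance between bangle_a and cone_tip below 0.005 m and angle between bangle_a's own z axis and vertical below 0.08 rad and distance of each of bangle_b, bangle_c from where it was at the start of the episode below 0.03 m and horizontal distance between each of bangle_b, bangle_c and mat above 0.07 m and contact force between bangle_a and sizer above 8 N) or (z of bangle_b in the frame of cone_tip between -0.034 and -0.027 m and horizontal distance between bangle_b and cone_tip below 0.005 m and angle between bangle_b's own z axis and vertical below 0.08 rad and distance of each of bangle_a, bangle_c from where it was at the start of the episode below 0.03 m and horizontal distance between each of bangle_a, bangle_c and mat above 0.07 m and contact force between bangle_b and sizer above 8 N) or (z of bangle_c in the frame of cone_tip between -0.049 and -0.042 m and horizontal distance between bangle_c and cone_tip below 0.005 m and angle between bangle_c's own z axis and vertical below 0.08 rad and distance of each of bangle_a, bangle_b from where it was at the start of the episode below 0.03 m and horizontal distance between each of bangle_a, bangle_b and mat above 0.07 m and contact force between bangle_c and sizer above 8 N))), for 0.2 s.
2. with the bangle left sitting on its ledge, the marker stands within 6 mm of that ledge's mark (((z of bangle_a in the frame of cone_tip between -0.019 and -0.012 m and horizontal distance between bangle_a and cone_tip below 0.005 m and angle between bangle_a's own z axis and vertical below 0.08 rad and value of joint marker between 0.044 and 0.056 m and distance of each of bangle_b, bangle_c from where it was at the start of the episode below 0.03 m and horizontal distance between each of bangle_b, bangle_c and mat above 0.07 m) or (z of bangle_b in the frame of cone_tip between -0.034 and -0.027 m and horizontal distance between bangle_b and cone_tip below 0.005 m and angle between bangle_b's own z axis and vertical below 0.08 rad and value of joint marker between 0.074 and 0.086 m and distance of each of bangle_a, bangle_c from where it was at the start of the episode below 0.03 m and horizontal distance between each of bangle_a, bangle_c and mat above 0.07 m) or (z of bangle_c in the frame of cone_tip between -0.049 and -0.042 m and horizontal distance between bangle_c and cone_tip below 0.005 m and angle between bangle_c's own z axis and vertical below 0.08 rad and value of joint marker between 0.104 and 0.116 m and distance of each of bangle_a, bangle_b from where it was at the start of the episode below 0.03 m and horizontal distance between each of bangle_a, bangle_b and mat above 0.07 m))), for 0.2 s.
At the end, for the whole second after the job is handed in: The bangle from the mat rests on the ledge that stops it (within 3 mm in height, 5 mm of the cone's axis, level within 0.08 rad), still; the marker stands still within 6 mm of that ledge's mark; the other two bangles are within 30 mm of where they were (((z of bangle_a in the frame of cone_tip between -0.019 and -0.012 m and horizontal distance between bangle_a and cone_tip below 0.005 m and angle between bangle_a's own z axis and vertical below 0.08 rad and value of joint marker between 0.044 and 0.056 m and distance of each of bangle_b, bangle_c from where it was at the start of the episode below 0.03 m and horizontal distance between each of bangle_b, bangle_c and mat above 0.07 m and linear speed of bangle_a below 0.01 m/s and velocity of joint marker between -0.01 and 0.01 m/s) or (z of bangle_b in the frame of cone_tip between -0.034 and -0.027 m and horizontal distance between bangle_b and cone_tip below 0.005 m and angle between bangle_b's own z axis and vertical below 0.08 rad and value of joint marker between 0.074 and 0.086 m and distance of each of bangle_a, bangle_c from where it was at the start of the episode below 0.03 m and horizontal distance between each of bangle_a, bangle_c and mat above 0.07 m and linear speed of bangle_b below 0.01 m/s and velocity of joint marker between -0.01 and 0.01 m/s) or (z of bangle_c in the frame of cone_tip between -0.049 and -0.042 m and horizontal distance between bangle_c and cone_tip below 0.005 m and angle between bangle_c's own z axis and vertical below 0.08 rad and value of joint marker between 0.104 and 0.116 m and distance of each of bangle_a, bangle_b from where it was at the start of the episode below 0.03 m and horizontal distance between each of bangle_a, bangle_b and mat above 0.07 m and linear speed of bangle_c below 0.01 m/s and velocity of joint marker between -0.01 and 0.01 m/s))); the robot touches nothing.
It fails at once if a bangle was forced onto the cone (over 17 N) (contact force between any of bangle_a, bangle_b, bangle_c and sizer above 17 N).
It fails at once if a bangle was let drop on the cone (over 0.35 m/s once below the cone's tip, within 30 mm of its axis) ((horizontal distance between bangle_a and cone_tip below 0.03 m and z of bangle_a in the frame of cone_tip below -0.001 m and linear speed of bangle_a above 0.35 m/s) or (horizontal distance between bangle_b and cone_tip below 0.03 m and z of bangle_b in the frame of cone_tip below -0.001 m and linear speed of bangle_b above 0.35 m/s) or (horizontal distance between bangle_c and cone_tip below 0.03 m and z of bangle_c in the frame of cone_tip below -0.001 m and linear speed of bangle_c above 0.35 m/s)).
It fails at once if the torch or the toy aeroplane was disturbed (moved over 30 mm) (distance of any of torch, plane from where it was at the start of the episode above 0.03 m).
It also fails if it takes over 70 s, if anything falls off the work surface, if the arm or the gripper's body presses on something with over 40 N, if the wrist force passes 120 N, or if a joint passes its speed limit or range.

## Working session

There is one attempt and no reset: what is moved stays moved. The work goes in short steps, Python scripts to look and compute and a tool call to move; the robot and the scene stay as the last step left them, time stands still between calls to the robot, and variables do not carry over. Pictures are saved under pics/ and viewed, at most 10 in all, crops included, and the job is handed in when it is done.

Besides the shell and the picture viewer there is one more tool, called after "Request:" by a JSON object that holds its "api" and its "payload". arm_command: Moves the arm, as the interface text tells. Its arguments: {"type":"object","properties":{"delta_rot":{"type":"array","items":{"type":"array","items":{"type":"number"}}},"delta_pos":{"type":"array","items":{"type":"array","items":{"type":"number"}}},"gripper":{"type":"array","items":{"type":"number"}},"grip_force":{"type":"number"}},"required":["delta_rot","delta_pos","gripper"]}

```bash
mkdir -p pics; ls
cat > h.py <<'E'
import numpy as np, cv2
from scipy.spatial.transform import Rotation as R
from rig import status, viewer, robot
def cam(n):
    o=status.get_obs(); c=viewer.camera(n)
    if n=='wrist':
        T=np.eye(4);T[:3,:3]=R.from_quat(o['tool_rot']).as_matrix();T[:3,3]=o['position']
        c['pose']=T@np.array(c['mount'])
    c['pose']=np.array(c['pose']); return c
def K(c): return np.array([[c['fx'],0,c['cx']],[0,c['fy'],c['cy']],[0,0,1.]]), np.array([c['k1'],0,0,0,0.])
def ray(c,uv):
    k,d=K(c); p=cv2.undistortPoints(np.array(uv,float).reshape(-1,1,2),k,d)[:,0]
    v=np.c_[p,np.ones(len(p))]@c['pose'][:3,:3].T
    return c['pose'][:3,3],v
def plane(c,uv,z):
    o,v=ray(c,uv); return o+v*((z-o[2])/v[:,2:])
def tri(c1,u1,c2,u2):
    o1,v1=ray(c1,[u1]);o2,v2=ray(c2,[u2]);v1=v1[0]/np.linalg.norm(v1);v2=v2[0]/np.linalg.norm(v2)
    s=np.linalg.lstsq(np.c_[v1,-v2],o2-o1,rcond=None)[0]
    a=o1+s[0]*v1;b=o2+s[1]*v2
    return (a+b)/2,np.linalg.norm(a-b)
def proj(c,P):
    k,d=K(c);T=np.linalg.inv(c['pose']);r=cv2.Rodrigues(T[:3,:3])[0]
    return cv2.projectPoints(np.array(P,float).reshape(-1,1,3),r,T[:3,3],k,d)[0][:,0]
E
python3 - <<'E'
from h import *
import pickle
C={n:cam(n) for n in('top','side')}
pickle.dump(C,open('c0.pkl','wb'))
cv2.imwrite('pics/a.png',C['top']['pixels']);cv2.imwrite('pics/b.png',C['side']['pixels'])
for n in C: print(n,C[n]['pose'].round(3).tolist(),C[n]['fx'],C[n]['k1'])
print(status.get_obs())
E
```

```text
pics
top [[-0.027, -0.984, 0.177, 0.295], [-0.999, 0.031, 0.017, 0.01], [-0.022, -0.176, -0.984, 1.344], [0.0, 0.0, 0.0, 1.0]] 454.72284549801407 0.010153465019800856
side [[0.908, -0.306, 0.285, 0.199], [-0.418, -0.68, 0.602, -0.678], [0.01, -0.666, -0.746, 0.963], [0.0, 0.0, 0.0, 1.0]] 446.8866320015228 -0.05236506391600734
{'time': 0.1, 'q': array([ 1.11452203e+00,  5.28395199e-01,  1.43375240e+00, -7.12615944e-06,
        1.18138260e+00, -1.78556155e-01]), 'joint_velocities': array([-0.00041655, -0.00027761, -0.00365939, -0.00030693,  0.00055314,
       -0.00046676]), 'joint_torque': array([-2.41117395e-04, -4.40982914e+01, -1.77150357e+01,  6.34577614e-02,
        5.33614308e-02, -6.28039879e-05]), 'position': array([0.17107039, 0.6004629 , 0.22166289]), 'tool_rot': array([ 1.38411852e-01,  9.90374283e-01, -9.21407851e-04, -2.99235616e-04]), 'ft_force': array([ 0.39930402, -0.52949654, -0.79709097]), 'moment': array([ 0.00246476,  0.01732659, -0.0363892 ]), 'grip_force': 0.0, 'grip_width': 0.08707946948282626}
```

View pics/a.png

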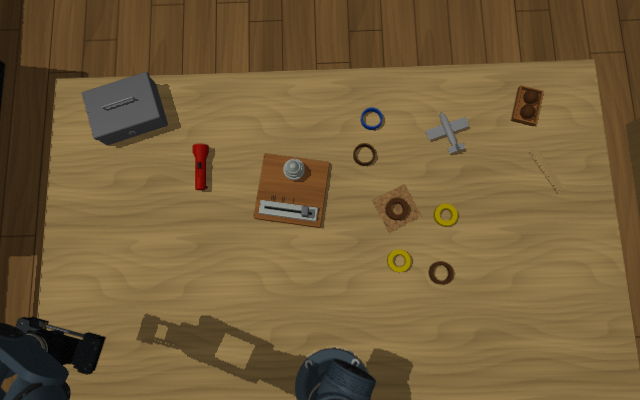

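View pics/b.png

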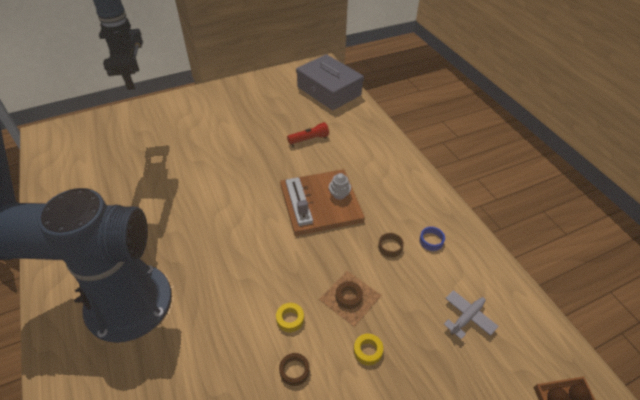

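Candidates (top view pixels): dark rings at (397,208) on the mat, (364,154), and (441,272); blue ring (372,118); yellow rings (446,214), (400,261). I choose the dark one on the cork mat (397,208). The sizer cone is at (293,168), and the marker at (306,211), near the right end of its track.

Run:
```python
from h import *
import pickle
C=pickle.load(open('c0.pkl','rb'));t=C['top'];s=C['side'];I=t['pixels']
cv2.imwrite('pics/c.png',np.hstack([cv2.resize(I[130:240,340:450],(400,400),interpolation=2),cv2.resize(I[145:235,245:335],(400,400),interpolation=2)]))
print('mat bangle',plane(t,[[397.5,208.5]],.014),plane(s,[[349,294]],.02),'b',plane(t,[[364,154]],.012),'c',plane(t,[[441,272]],.012))
print('cone tip',tri(t,(292,163),s,(340,176)),'marker top',tri(t,(306,209),s,(303,202)))
cor=np.array([[264,154],[329.5,163],[320,227],[254,219]])
P=plane(t,cor,.02);print(P.round(3).tolist(),[np.linalg.norm(P[i]-P[i-1]).round(3) for i in range(4)])
```

```text
mat bangle [[ 0.493736   -0.20991079  0.014     ]] [[ 0.4937105  -0.20790584  0.02      ]] b [[ 0.66343646 -0.11937804  0.012     ]] c [[ 0.30600417 -0.3235444   0.012     ]]
cone tip (array([0.61785493, 0.09396268, 0.09568376]), np.float64(0.005917469475404666)) marker top (array([0.48903502, 0.057389  , 0.0835446 ]), np.float64(0.0015107698505976484))
[[0.671, 0.182, 0.02], [0.637, -0.014, 0.02], [0.445, 0.02, 0.02], [0.475, 0.213, 0.02]] [np.float64(0.199), np.float64(0.2), np.float64(0.195), np.float64(0.196)]
```

View pics/c.png

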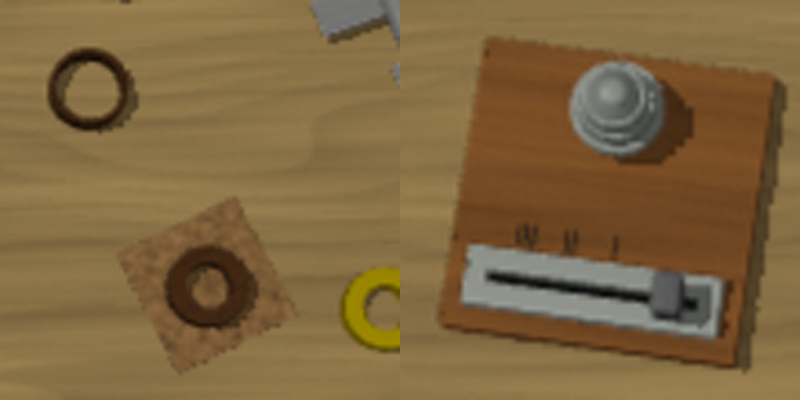

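The crop shows the mat bangle with the smallest-looking bore at (210,288) in the crop. On the sizer the marks read III, II, I from left to right, with the marker right of I. I'll move above the sizer for a close wrist look.

Request:
{"api": "arm_command", "payload": {"delta_rot": [[0, 0, -3], [0, 0, -6], [0, 0, -6], [0, 0, -6], [0, 0, -6], [0, 0, -6], [0, 0, -6], [0, 0, -6], [0, 0, -6], [0, 0, -6], [0, 0, -6], [0, 0, -6]], "delta_pos": [[-0.02, -0.015, -0.01], [-0.05, -0.036, -0.03], [-0.082, -0.06, -0.05], [-0.114, -0.084, -0.07], [-0.146, -0.107, -0.09], [-0.178, -0.13, -0.1], [-0.21, -0.154, -0.1], [-0.242, -0.177, -0.1], [-0.274, -0.2, -0.1], [-0.306, -0.224, -0.1], [-0.338, -0.248, -0.1], [-0.37, -0.272, -0.1]], "gripper": [-1, -1, -1, -1, -1, -1, -1, -1, -1, -1, -1, -1]}}

```text
time: 1.1
position: [0.4531, 0.2361, 0.3223]
tool_rot: [0.087, 0.996, -0.0, -0.0]
ft_force: [0.9, 0.9, 0.5]
grip_width: 0.087
grip_force: 0.0
```

Run:
```python
from h import *
o=status.get_obs();print(o['position'],R.from_quat(o['tool_rot']).as_matrix().round(3))
c=cam('wrist');cv2.imwrite('pics/d.png',c['pixels']);print(np.array(c['mount']).round(3),c['fx'],c['k1'])
print(proj(c,[[.494,-.21,.014],[.601,.093,.1],[.489,.057,.07]]))
```

```text
[0.45311243 0.23609247 0.32231659] [[-0.985  0.172 -0.001]
 [ 0.172  0.985 -0.   ]
 [ 0.001 -0.    -1.   ]]
[[ 0.001 -0.955 -0.297  0.083]
 [ 1.     0.001  0.     0.   ]
 [ 0.    -0.297  0.955 -0.163]
 [ 0.     0.     0.     1.   ]] 342.11511300817733 0.010217106978083397
[[ 33.44909459 236.62591632]
 [236.50367971 300.81948154]
 [193.62111897 217.10931446]]
```

Request:
{"api": "arm_command", "payload": {"delta_rot": [[0, 0, 0], [0, 0, 0], [0, 0, 0], [0, 0, 0], [0, 0, 0], [0, 0, 0], [0, 0, 0]], "delta_pos": [[-0.018, -0.03, 0.01], [-0.036, -0.062, 0.02], [-0.054, -0.094, 0.03], [-0.073, -0.125, 0.04], [-0.073, -0.125, 0.04], [-0.073, -0.125, 0.04], [-0.073, -0.125, 0.04]], "gripper": [-1, -1, -1, -1, -1, -1, -1]}}

```text
time: 1.73
position: [0.5025, 0.1026, 0.2823]
tool_rot: [0.087, 0.996, 0.0, -0.001]
ft_force: [0.5, -0.9, 1.6]
grip_width: 0.087
grip_force: 0.0
```

Run:
```python
from h import *
import pickle
o=status.get_obs();print(o['position'])
c=cam('wrist');cv2.imwrite('pics/d.png',c['pixels']);pickle.dump(c,open('w1.pkl','wb'))
```

```text
[0.50253515 0.10258159 0.282263  ]
```

View pics/d.png

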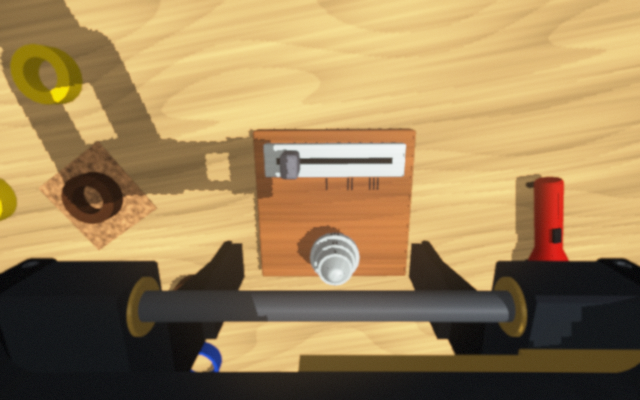

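The wrist view shows the sizer: base corners (255,129), (414,129), (408,276), (262,276), cone tip near (337,268), marker top near (289,157), and marks I (326,184), II (350,184), III (374,184). The mat bangle is at (93,197). I'll back off for a better view of the cone.

Request:
{"api": "arm_command", "payload": {"delta_rot": [[0, 0, 0], [0, 0, 0], [0, 0, 0], [0, 0, 0], [0, 0, 0]], "delta_pos": [[0.025, 0, 0.01], [0.05, 0, 0.02], [0.07, 0, 0.03], [0.07, 0, 0.03], [0.07, 0, 0.03]], "gripper": [-1, -1, -1, -1, -1]}}

```text
time: 2.2
position: [0.4329, 0.1158, 0.2528]
tool_rot: [0.085, 0.996, 0.0, 0.0]
ft_force: [1.4, -0.0, 0.6]
grip_width: 0.0869
grip_force: 0.0
```

Run:
```python
from h import *
import pickle
o=status.get_obs();print(o['position'])
c=cam('wrist');pickle.dump(c,open('w2.pkl','wb'))
cv2.imwrite('pics/e.png',cv2.resize(c['pixels'][60:260,200:466],(798,600),interpolation=2))
```

```text
[0.43287101 0.11575321 0.25282171]
```

View pics/e.png

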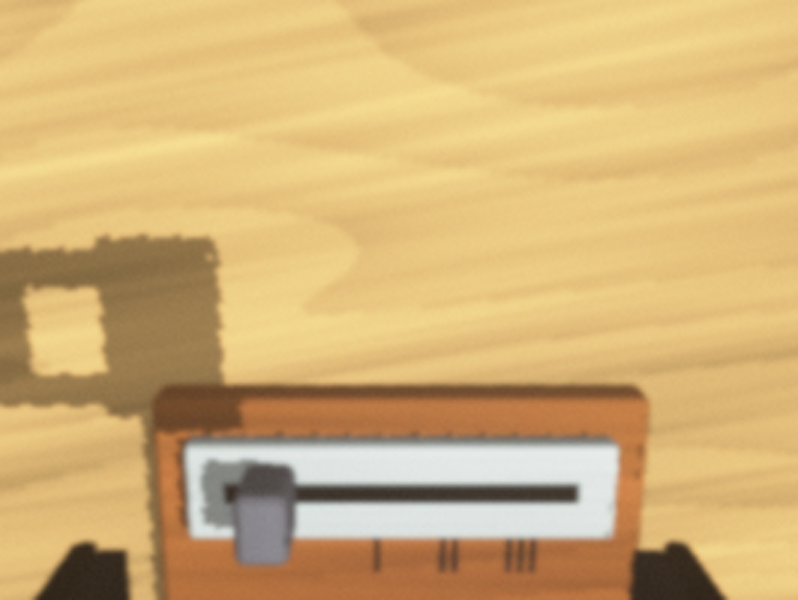

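Wrong way: this view shows only the marker (265,495 in the crop) and the marks. I'll go forward instead.

Request:
{"api": "arm_command", "payload": {"delta_rot": [[0, 0, 0], [0, 0, 0], [0, 0, 0], [0, 0, 0], [0, 0, 0], [0, 0, 0], [0, 0, 0], [0, 0, 0], [0, 0, 0]], "delta_pos": [[-0.025, 0, -0.015], [-0.055, 0, -0.03], [-0.085, 0, -0.04], [-0.115, 0, -0.04], [-0.14, 0, -0.04], [-0.16, 0, -0.04], [-0.17, 0, -0.04], [-0.17, 0, -0.04], [-0.17, 0, -0.04]], "gripper": [-1, -1, -1, -1, -1, -1, -1, -1, -1]}}

```text
time: 3.0
position: [0.6015, 0.0853, 0.2924]
tool_rot: [0.086, 0.996, 0.0, -0.0]
ft_force: [-0.2, 0.1, -1.0]
grip_width: 0.0871
grip_force: 0.0
```

Run:
```python
from h import *
import pickle
o=status.get_obs();print(o['position'])
c=cam('wrist');pickle.dump(c,open('w3.pkl','wb'))
cv2.imwrite('pics/f.png',cv2.resize(c['pixels'][20:260,180:500],(800,600),interpolation=2))
```

```text
[0.6015275  0.08529347 0.29243657]
```

View pics/f.png

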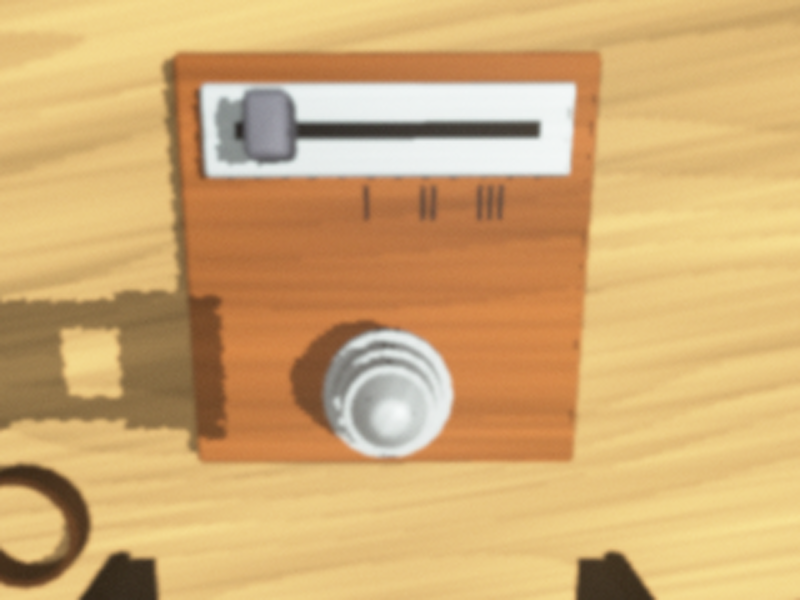

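The view shows the sizer completely (crop pixels): corners (178,53), (600,53), (573,460), (200,460), cone tip disc around (390,412), marks I (366,202), II (428,202), III (490,202), marker top (269,122).

Run:
```python
from h import *
import pickle
c=pickle.load(open('w3.pkl','rb'))
u=lambda a:np.array(a,float)/2.5+[180-.3,20-.3]
cor=u([[178,53],[600,53],[573,460],[200,460]])
for z in (.012,.02,.028):
    P=plane(c,cor,z)[:,:2];print(z,[round(np.linalg.norm(P[i]-P[i-1])*1e3,1) for i in range(4)],np.linalg.norm(P[0]-P[2]),np.linalg.norm(P[1]-P[3]))
def peri(z):
    P=plane(c,cor,z); return sum(np.linalg.norm(P[i]-P[i-1]) for i in range(4))
from scipy.optimize import brentq
z=brentq(lambda z:peri(z)-.8,-.02,.06);print('top z',z)
for z in (z,.02):
    P=plane(c,cor,z);ctr=P.mean(0)[:2]
    yv=(P[1]-P[0]+P[2]-P[3])[:2];yv/=np.linalg.norm(yv);xv=np.array([yv[1],-yv[0]])
    xv2=(P[3]-P[0]+P[2]-P[1])[:2];xv2/=np.linalg.norm(xv2)
    cone=ctr+.045*xv;print('ctr',ctr,'y',yv,'x',xv,xv2,'cone',cone)
    M=plane(c,u([[366,202],[428,202],[490,202]]),z)[:,:2]-ctr
    print('marks',(M@yv).round(4),(M@xv).round(4))
    m=plane(c,u([[269,122]]),z+.054)[0,:2]-ctr;print('marker',m@xv,m@yv)
    # project cone rings
    print('proj tip, ledges (crop px)',(proj(c,[[*cone,z+h] for h in(.078,.063,.033,0)])+.3-[180,20])*2.5)
    for h,d in((.078,.02),(.033,.062)):
        e=(proj(c,[[cone[0]+d/2*a*xv[0]+d/2*b*yv[0],cone[1]+d/2*a*xv[1]+d/2*b*yv[1],z+h] for a,b in((1,0),(-1,0),(0,1),(0,-1))])+.3-[180,20])*2.5;print(d,e.round(0).tolist())
g=cv2.cvtColor(c['pixels'],cv2.COLOR_BGR2HSV)
m=(g[...,1]<70).astype(np.uint8)*255;m[:140]=0;m[205:]=0
n,l,s,ct=cv2.connectedComponentsWithStats(m)
i=1+s[1:,4].argmax();print('cone blob crop',(s[i,:4].astype(float)-[180,20,0,0])*2.5)
```

```text
0.012 [np.float64(201.7), np.float64(199.4), np.float64(201.6), np.float64(202.8)] 0.28495829567596254 0.28458117858265636
0.02 [np.float64(198.0), np.float64(195.8), np.float64(198.0), np.float64(199.1)] 0.27982052781423605 0.27945021010214277
0.028 [np.float64(194.4), np.float64(192.2), np.float64(194.4), np.float64(195.4)] 0.2746827599525095 0.27431924162162913
top z 0.015009809255512176
ctr [0.55971455 0.10389392] y [0.17072092 0.98531942] x [ 0.98531942 -0.17072092] [ 0.98554465 -0.16941591] cone [0.60405393 0.09621148]
marks [-0.0109  0.0197  0.0503] [-0.0333 -0.0333 -0.0333]
marker -0.06620207090723343 -0.051773014984346444
proj tip, ledges (crop px) [[391.07901217 392.76345857]
 [390.16435375 385.26921745]
 [388.52488983 371.8352334 ]
 [386.96495782 359.05168206]]
0.02 [[391.0, 415.0], [391.0, 370.0], [414.0, 393.0], [368.0, 393.0]]
0.062 [[388.0, 434.0], [389.0, 307.0], [453.0, 372.0], [324.0, 372.0]]
ctr [0.55926365 0.10384914] y [0.17072092 0.98531942] x [ 0.98531942 -0.17072092] [ 0.98554465 -0.16941591] cone [0.60360303 0.0961667 ]
marks [-0.0108  0.0194  0.0497] [-0.0329 -0.0329 -0.0329]
marker -0.06540873133328118 -0.05112181369899196
proj tip, ledges (crop px) [[391.12534229 394.39083969]
 [390.19717113 386.73902015]
 [388.53579329 373.04156185]
 [386.95775289 360.02988177]]
0.02 [[391.0, 417.0], [391.0, 371.0], [414.0, 394.0], [368.0, 394.0]]
0.062 [[388.0, 435.0], [389.0, 308.0], [453.0, 373.0], [324.0, 373.0]]
cone blob crop [322.5 327.5 130.  130. ]
```

Request:
{"api": "arm_command", "payload": {"delta_rot": [[0, 0, 0], [0, 0, 0], [0, 0, 0], [0, 0, 0], [0, 0, 0], [0, 0, 0], [0, 0, 0], [0, 0, 0], [0, 0, 0], [0, 0, 0], [0, 0, 0], [0, 0, 0]], "delta_pos": [[0.005, -0.025, 0], [0.012, -0.06, 0], [0.02, -0.098, 0], [0.028, -0.136, 0.01], [0.036, -0.174, 0.02], [0.044, -0.212, 0.03], [0.052, -0.25, 0.04], [0.058, -0.285, 0.05], [0.064, -0.31, 0.06], [0.066, -0.32, 0.06], [0.066, -0.32, 0.06], [0.066, -0.32, 0.06]], "gripper": [-1, -1, -1, -1, -1, -1, -1, -1, -1, -1, -1, -1]}}

```text
time: 4.05
position: [0.4812, -0.2181, 0.2332]
tool_rot: [0.087, 0.996, 0.0, 0.0]
ft_force: [-0.2, 0.2, 0.4]
grip_width: 0.0869
grip_force: 0.0
```

Run:
```python
from h import *
import pickle
o=status.get_obs();print(o['position'],o['time'])
c=cam('wrist');pickle.dump(c,open('w4.pkl','wb'))
w2=pickle.load(open('w2.pkl','rb'));w3=pickle.load(open('w3.pkl','rb'))
for a,b in(((377,554),(366,202)),((449,554),(428,202)),((521,554),(490,202))):
    print('mark',tri(w2,np.array(a)/3+[199.7,59.7],w3,np.array(b)/2.5+[179.7,19.7]))
g=cv2.cvtColor(w3['pixels'],cv2.COLOR_BGR2HSV)
m=(g[...,1]<70).astype(np.uint8)*255;m[:140]=0;m[205:]=0
k=max(cv2.findContours(m,0,1)[0],key=cv2.contourArea);e=cv2.fitEllipse(cv2.convexHull(k));print('cone ell',e)
for z in(.015,.02,.025):print(z,plane(w3,[e[0]],z+.033),'diam',np.linalg.norm(np.diff(plane(w3,[[e[0][0]-e[1][0]/2-.5,e[0][1]],[e[0][0]+e[1][0]/2+.5,e[0][1]]],z+.033),axis=0)))
# bangle
I=c['pixels'];v=cv2.cvtColor(I,cv2.COLOR_BGR2HSV);px=proj(c,[[.494,-.21,.02]])[0];print('px',px)
x,y=px.astype(int)
cv2.imwrite('pics/g.png',cv2.resize(I[max(y-80,0):y+80,x-106:x+107],(800,600),interpolation=2));print('crop off',x-106,max(y-80,0))
```

```text
[ 0.48122602 -0.21805029  0.23321233] 4.05
mark (array([0.52495297, 0.09914646, 0.02461974]), np.float64(0.0006036261223665519))
mark (array([0.53006282, 0.12863169, 0.02440724]), np.float64(0.0005733833826287932))
mark (array([0.53519086, 0.15814226, 0.02415291]), np.float64(0.0005440446429601865))
cone ell ((334.5797119140625, 176.87924194335938), (51.61224365234375, 51.705894470214844), 17.554851531982422)
0.015 [[0.61426589 0.09386907 0.048     ]] diam 0.06415781813797605
0.02 [[0.61310855 0.09394352 0.053     ]] diam 0.06337100637911465
0.025 [[0.6119512  0.09401797 0.058     ]] diam 0.06258419462025326
px [334.65942379 182.94592596]
crop off 228 102
```

View pics/g.png

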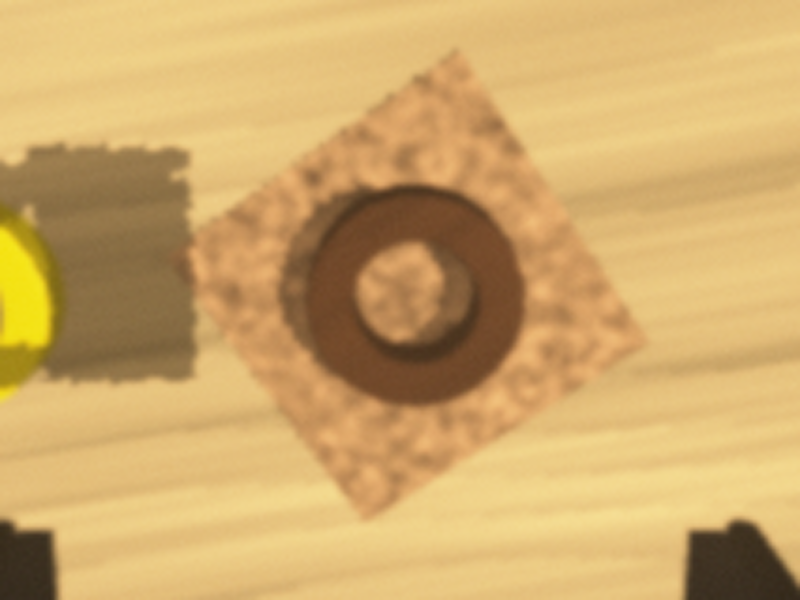

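The close view shows one dark ring on the cork mat: outer x 307–525 and bore x 355–477 in the crop. The ratio 0.56 gives about 37 mm, so this is bangle_a, which goes on the top ledge with marker at 0.05. Now I'll fix its centre.

Run:
```python
from h import *
import pickle
c=pickle.load(open('w4.pkl','rb'));I=c['pixels']
u=lambda a:np.array(a,float)/[3.756,3.75]+[228-.37,102-.37]
P=plane(c,u([[307,297],[525,297],[416,403],[355,300],[477,300],[416,362],[416,185],[416,238]]),.0255)
print(P.round(4).tolist())
print('outer c',(P[0]+P[1])/2,np.linalg.norm(P[0]-P[1]),'bore',np.linalg.norm(P[3]-P[4]))
# red/dark segmentation, printed profile down the centre column
g=cv2.cvtColor(I,cv2.COLOR_BGR2GRAY).astype(int)
print(g[145:215,338].tolist());print(g[181,300:376].tolist())
xd=np.array([.985,-.171])
print('x from outer bottom',P[2][:2]-.033*xd,'from bore bottom',P[5][:2]-.0185*xd,'from bore top',P[7][:2]+.0185*xd)
Q=plane(c,u([[416,185]]),.013);print('outer top',P[6][:2]+.033*xd)
```

```text
[[0.4854, -0.2373, 0.0255], [0.4965, -0.1736, 0.0255], [0.5237, -0.2108, 0.0255], [0.4887, -0.2234, 0.0255], [0.495, -0.1877, 0.0255], [0.5108, -0.2087, 0.0255], [0.4581, -0.2001, 0.0255], [0.4734, -0.2026, 0.0255]]
outer c [ 0.49093952 -0.20541765  0.0255    ] 0.06463227902564549 bore 0.03619815617006167
[154, 152, 149, 150, 148, 133, 93, 63, 62, 70, 76, 79, 80, 79, 82, 84, 81, 84, 82, 83, 91, 115, 148, 166, 178, 181, 178, 169, 156, 151, 151, 151, 154, 148, 142, 144, 149, 154, 150, 141, 136, 135, 135, 135, 134, 131, 125, 108, 85, 67, 56, 57, 59, 63, 75, 80, 81, 82, 81, 82, 79, 81, 79, 82, 92, 125, 153, 166, 168, 166]
[153, 138, 114, 99, 94, 96, 98, 98, 93, 83, 78, 79, 82, 82, 82, 82, 80, 81, 80, 78, 78, 82, 98, 122, 145, 155, 163, 166, 162, 153, 148, 147, 145, 143, 136, 132, 132, 142, 149, 156, 158, 155, 145, 135, 123, 107, 99, 100, 101, 104, 102, 98, 94, 77, 65, 69, 77, 80, 80, 81, 82, 82, 82, 84, 84, 87, 95, 117, 147, 161, 170, 179, 180, 180, 174, 169]
x from outer bottom [ 0.4911798  -0.20512138] from bore bottom [ 0.49259625 -0.20549935] from bore top [ 0.4916442  -0.20571966]
outer top [ 0.4906054  -0.20569806]
```

Request:
{"api": "arm_command", "payload": {"delta_rot": [[0, 0, 0], [0, 0, 0], [0, 0, 0], [0, 0, 0], [0, 0, 0], [0, 0, 0], [0, 0, 0], [0, 0, 0], [0, 0, 0], [0, 0, 0], [0, 0, 0], [0, 0, 0]], "delta_pos": [[-0.008, 0.014, 0.02], [-0.008, 0.014, 0.05], [-0.008, 0.014, 0.085], [-0.008, 0.014, 0.12], [-0.008, 0.014, 0.15], [-0.008, 0.014, 0.175], [-0.008, 0.014, 0.195], [-0.008, 0.014, 0.21], [-0.008, 0.014, 0.22], [-0.008, 0.014, 0.226], [-0.008, 0.014, 0.228], [-0.008, 0.014, 0.228]], "gripper": [-1, -1, -1, -1, -1, -1, -1, -1, -1, -1, -1, -1]}}

```text
time: 5.1
position: [0.4923, -0.206, 0.0049]
tool_rot: [0.086, 0.996, -0.0, 0.0]
ft_force: [0.4, -0.2, -0.0]
grip_width: 0.087
grip_force: 0.0
```

Request:
{"api": "arm_command", "payload": {"delta_rot": [[0, 0, 0], [0, 0, 0], [0, 0, 0], [0, 0, 0], [0, 0, 0], [0, 0, 0]], "delta_pos": [[0, 0, 0], [0, 0, 0], [0, 0, 0], [0, 0, 0], [0, 0, 0], [0, 0, 0]], "gripper": [1, 1, 1, 1, 1, 1], "grip_force": 30}}

```text
time: 5.6
position: [0.4919, -0.2067, 0.0052]
tool_rot: [0.086, 0.996, -0.0, 0.0]
ft_force: [-0.1, 0.7, 5.8]
grip_width: 0.0663
grip_force: 30.0
```

Request:
{"api": "arm_command", "payload": {"delta_rot": [[0, 0, 0], [0, 0, 0], [0, 0, 0], [0, 0, 0], [0, 0, 0], [0, 0, 0], [0, 0, 0], [0, 0, 0], [0, 0, 0], [0, 0, 0], [0, 0, 0], [0, 0, 0]], "delta_pos": [[0, 0, -0.015], [0, 0, -0.04], [0, 0, -0.075], [0, 0, -0.11], [0, 0, -0.14], [-0.003, 0.015, -0.16], [-0.01, 0.045, -0.165], [-0.018, 0.08, -0.165], [-0.026, 0.117, -0.165], [-0.034, 0.155, -0.165], [-0.042, 0.193, -0.165], [-0.05, 0.231, -0.165]], "gripper": [1, 1, 1, 1, 1, 1, 1, 1, 1, 1, 1, 1]}}

```text
time: 6.6
position: [0.5806, 0.0143, 0.1694]
tool_rot: [0.087, 0.996, -0.0, -0.0]
ft_force: [0.0, -1.1, -0.8]
grip_width: 0.0664
grip_force: 30.0
```

Request:
{"api": "arm_command", "payload": {"delta_rot": [[0, 0, 0], [0, 0, 0], [0, 0, 0], [0, 0, 0], [0, 0, 0], [0, 0, 0], [0, 0, 0]], "delta_pos": [[-0.007, 0.03, 0], [-0.012, 0.06, 0], [-0.015, 0.08, 0], [-0.0168, 0.0858, 0], [-0.0168, 0.0858, 0], [-0.0168, 0.0858, 0], [-0.0168, 0.0858, 0]], "gripper": [1, 1, 1, 1, 1, 1, 1]}}

```text
time: 7.18
position: [0.6113, 0.0928, 0.1693]
tool_rot: [0.087, 0.996, -0.0, -0.001]
ft_force: [-0.1, 0.2, -0.7]
grip_width: 0.066
grip_force: 30.0
```

Run:
```python
from h import *
import pickle
for n in('wrist','side','top'):
    c=cam(n);pickle.dump(c,open(n+'5.pkl','wb'));
    if n=='wrist':w=c['pixels']
    if n=='side':s=c['pixels']
    if n=='top':t=c['pixels']
o=status.get_obs();print(o['position'],o['ft_force'],o['grip_width'],o['time'])
a=cv2.resize(w,(480,300));b=cv2.resize(s[110:210,280:380],(300,300),interpolation=2);d=cv2.resize(t[110:230,240:340],(250,300),interpolation=2)
print(w.shape);cv2.imwrite('pics/h.png',np.vstack([np.hstack([b,d,np.zeros((300,0,3),np.uint8)]),cv2.resize(w[150:400],(550,300))]))
```

```text
[0.61170298 0.09273371 0.16957081] [-0.79165697  1.01147372  0.5620803 ] 0.06614576452970136 7.3333
(400, 640, 3)
```

View pics/h.png

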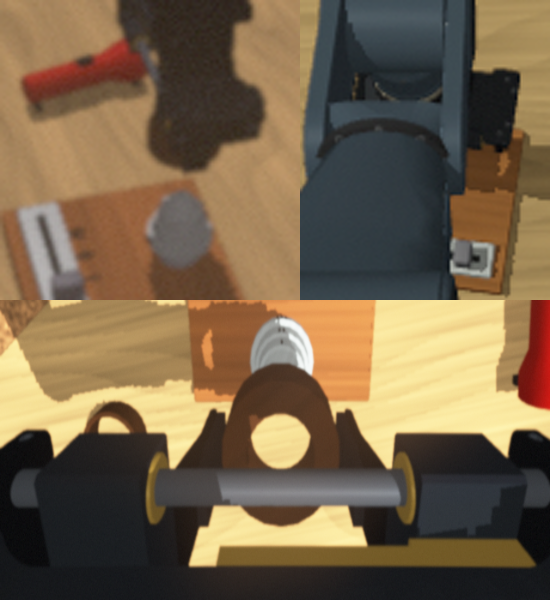

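The held bangle is level, with its bore around (281,440) in the lower panel. The cone is beyond it at (281,345). I'll compute the offset between them.

Run:
```python
from h import *
import pickle
c=pickle.load(open('wrist5.pkl','rb'));I=c['pixels'];print(c['cx'],c['cy'])
o=status.get_obs();p=o['position'];Rm=R.from_quat(o['tool_rot']).as_matrix()
# held bangle outer edges where no finger occludes; bore inner via bright mask
v=cv2.cvtColor(I,cv2.COLOR_BGR2HSV)[...,2]
w=cv2.cvtColor(I,cv2.COLOR_BGR2GRAY).astype(int)
for r in (255,260,265,270,275,280,285):
    row=w[r,255:400];print(r,255+np.flatnonzero(np.abs(np.diff(row))>18))
print('col', [(r,w[r,327]) for r in range(190,300)][::2])
# predicted projections: cone (0.612,0.094) ledge at z .0575 and bangle at TCP
z=p[2]-.0035+.024
print('cone pred',proj(c,[[.6121,.094,.0575]]),'edges',proj(c,[[.6121,.094,.0575]+Rm@[0,s*.031,0] for s in(1,-1)]))
ctr=np.array([p[0],p[1],z])
print('bangle top rim bore L,R,far,near',proj(c,[ctr+Rm@np.array(a)*.0185 for a in([0,-1,0],[0,1,0],[1,0,0],[-1,0,0])]).round(1).tolist())
print('outer near edge',proj(c,[ctr+Rm@np.array(a)*.033 for a in([1,0,0],[-1,0,0])]).round(1).tolist())
for r in(180,185,190,195,200):
    row=w[r,270:390];print(r,270+np.flatnonzero(np.abs(np.diff(row))>18))
```

```text
326.27351649921945 202.42390987153055
255 [296 297 298 353 354 355]
260 [291 292 293 294 357 358 359 360]
265 [290 291 292 359 360 361]
270 [292 293 294 357 358 359 360]
275 [294 295 296 297 355 356 357]
280 [299 300 301 350 351 352 353]
285 [305 306 307 308 344 345 346 347]
col [(190, np.int64(162)), (192, np.int64(154)), (194, np.int64(154)), (196, np.int64(153)), (198, np.int64(154)), (200, np.int64(154)), (202, np.int64(121)), (204, np.int64(61)), (206, np.int64(57)), (208, np.int64(58)), (210, np.int64(57)), (212, np.int64(55)), (214, np.int64(56)), (216, np.int64(57)), (218, np.int64(62)), (220, np.int64(60)), (222, np.int64(60)), (224, np.int64(63)), (226, np.int64(64)), (228, np.int64(64)), (230, np.int64(66)), (232, np.int64(64)), (234, np.int64(62)), (236, np.int64(66)), (238, np.int64(63)), (240, np.int64(64)), (242, np.int64(64)), (244, np.int64(111)), (246, np.int64(206)), (248, np.int64(226)), (250, np.int64(226)), (252, np.int64(227)), (254, np.int64(225)), (256, np.int64(218)), (258, np.int64(221)), (260, np.int64(227)), (262, np.int64(225)), (264, np.int64(224)), (266, np.int64(223)), (268, np.int64(220)), (270, np.int64(224)), (272, np.int64(222)), (274, np.int64(216)), (276, np.int64(216)), (278, np.int64(217)), (280, np.int64(214)), (282, np.int64(213)), (284, np.int64(216)), (286, np.int64(225)), (288, np.int64(222)), (290, np.int64(150)), (292, np.int64(76)), (294, np.int64(81)), (296, np.int64(88)), (298, np.int64(97))]
cone pred [[327.39540538 200.27375342]] edges [[364.29597933 200.35606062]
 [290.49459172 200.19093405]]
bangle top rim bore L,R,far,near [[285.8, 281.7], [364.6, 281.9], [325.3, 245.7], [325.2, 315.6]]
outer near edge [[325.3, 215.5], [325.2, 340.7]]
180 [335 336 348 357 358]
185 [294 326 328 342 349 352 353 360 361]
190 [292 347 362 363]
195 [290 291 343 344 347 351 363 364]
200 [290 291 344 345 346 364 365]
```

Request:
{"api": "arm_command", "payload": {"delta_rot": [[0, 0, 0], [0, 0, 0], [0, 0, 0], [0, 0, 0], [0, 0, 0], [0, 0, 0], [0, 0, 0], [0, 0, 0], [0, 0, 0], [0, 0, 0], [0, 0, 0], [0, 0, 0]], "delta_pos": [[0, 0.0013, 0.01], [0, 0.0013, 0.022], [0, 0.0013, 0.034], [0, 0.0013, 0.045], [0, 0.0013, 0.053], [0, 0.0013, 0.059], [0, 0.0013, 0.062], [0, 0.0013, 0.065], [0, 0.0013, 0.068], [0, 0.0013, 0.07], [0, 0.0013, 0.07], [0, 0.0013, 0.07]], "gripper": [1, 1, 1, 1, 1, 1, 1, 1, 1, 1, 1, 1], "grip_force": 40}}

```text
time: 8.33
position: [0.6124, 0.0955, 0.0998]
tool_rot: [0.086, 0.996, 0.0, 0.0]
ft_force: [0.7, -0.2, 0.1]
grip_width: 0.0661
grip_force: 40.0
```

Run:
```python
from h import *
for i in range(3):
    viewer.camera('side');o=status.get_obs();print(o['position'].round(4),o['ft_force'].round(2),o['moment'].round(3))
```

```text
[0.6125 0.0955 0.0999] [-0.35  0.07 -0.46] [-0.004 -0.066  0.038]
[0.6125 0.0955 0.0999] [ 0.14 -0.25 -0.32] [ 0.029  0.041 -0.016]
[0.6125 0.0955 0.1   ] [ 0.85 -0.69 -0.69] [-0.025 -0.093  0.078]
```

Request:
{"api": "arm_command", "payload": {"delta_rot": [[0, 0, 0], [0, 0, 0], [0, 0, 0], [0, 0, 0], [0, 0, 0], [0, 0, 0]], "delta_pos": [[0, -0.0015, 0.001], [0, -0.0015, 0.002], [0, -0.0015, 0.003], [0, -0.0015, 0.004], [0, -0.0015, 0.005], [0, -0.0015, 0.005]], "gripper": [1, 1, 1, 1, 1, 1]}}

```text
time: 8.98
position: [0.6118, 0.094, 0.0942]
tool_rot: [0.086, 0.996, -0.0, -0.0]
ft_force: [-1.2, -1.0, -1.3]
grip_width: 0.0657
grip_force: 40.0
```

Request:
{"api": "arm_command", "payload": {"delta_rot": [[0, 0, 0], [0, 0, 0], [0, 0, 0], [0, 0, 0]], "delta_pos": [[0, 0, 0.0005], [0, 0, 0.001], [0, 0, 0.001], [0, 0, 0.001]], "gripper": [1, 1, 1, 1]}}

```text
time: 9.32
position: [0.6119, 0.094, 0.0935]
tool_rot: [0.086, 0.996, -0.0, -0.0]
ft_force: [0.1, 0.1, -0.0]
grip_width: 0.066
grip_force: 40.0
```

Request:
{"api": "arm_command", "payload": {"delta_rot": [[0, 0, 0], [0, 0, 0], [0, 0, 0], [0, 0, 0]], "delta_pos": [[0, 0, 0.0004], [0, 0, 0.0008], [0, 0, 0.0008], [0, 0, 0.0008]], "gripper": [1, 1, 1, 1]}}

```text
time: 9.65
position: [0.612, 0.094, 0.0927]
tool_rot: [0.086, 0.996, -0.0, -0.0]
ft_force: [-0.4, 0.0, -0.5]
grip_width: 0.0658
grip_force: 40.0
```

Request:
{"api": "arm_command", "payload": {"delta_rot": [[0, 0, 0], [0, 0, 0], [0, 0, 0], [0, 0, 0]], "delta_pos": [[0, 0, 0.0003], [0, 0, 0.0006], [0, 0, 0.0006], [0, 0, 0.0006]], "gripper": [1, 1, 1, 1]}}

```text
time: 9.98
position: [0.612, 0.094, 0.0921]
tool_rot: [0.086, 0.996, -0.0, -0.0]
ft_force: [-0.5, 0.2, -0.8]
grip_width: 0.0662
grip_force: 40.0
```

Request:
{"api": "arm_command", "payload": {"delta_rot": [[0, 0, 0], [0, 0, 0], [0, 0, 0], [0, 0, 0]], "delta_pos": [[0, 0, 0.0003], [0, 0, 0.0006], [0, 0, 0.0006], [0, 0, 0.0006]], "gripper": [1, 1, 1, 1]}}

```text
time: 10.32
position: [0.6119, 0.094, 0.0915]
tool_rot: [0.086, 0.996, -0.0, -0.0]
ft_force: [0.7, 0.0, -0.5]
grip_width: 0.0656
grip_force: 40.0
```

Request:
{"api": "arm_command", "payload": {"delta_rot": [[0, 0, 0], [0, 0, 0], [0, 0, 0]], "delta_pos": [[0, 0, 0.0003], [0, 0, 0.0005], [0, 0, 0.0005]], "gripper": [1, 1, 1]}}

```text
time: 10.57
position: [0.6119, 0.094, 0.091]
tool_rot: [0.086, 0.996, -0.0, -0.0]
ft_force: [-0.3, 0.2, -0.4]
grip_width: 0.0658
grip_force: 40.0
```

Request:
{"api": "arm_command", "payload": {"delta_rot": [[0, 0, 0], [0, 0, 0], [0, 0, 0]], "delta_pos": [[0, 0, 0.0003], [0, 0, 0.0005], [0, 0, 0.0005]], "gripper": [1, 1, 1]}}

```text
time: 10.82
position: [0.6119, 0.094, 0.0905]
tool_rot: [0.086, 0.996, 0.0, -0.0]
ft_force: [0.7, 0.1, -1.0]
grip_width: 0.0664
grip_force: 40.0
```

Request:
{"api": "arm_command", "payload": {"delta_rot": [[0, 0, 0], [0, 0, 0], [0, 0, 0]], "delta_pos": [[0, 0, 0.0003], [0, 0, 0.0005], [0, 0, 0.0005]], "gripper": [1, 1, 1]}}

```text
time: 11.07
position: [0.6119, 0.094, 0.09]
tool_rot: [0.086, 0.996, -0.0, -0.0]
ft_force: [0.5, 0.7, -0.6]
grip_width: 0.066
grip_force: 40.0
```

Request:
{"api": "arm_command", "payload": {"delta_rot": [[0, 0, 0], [0, 0, 0], [0, 0, 0]], "delta_pos": [[0, 0, 0.0003], [0, 0, 0.0005], [0, 0, 0.0005]], "gripper": [1, 1, 1]}}

```text
time: 11.32
position: [0.612, 0.094, 0.0899]
tool_rot: [0.086, 0.996, -0.0, 0.0]
ft_force: [-0.5, -0.7, 2.7]
grip_width: 0.066
grip_force: 40.0
```

Request:
{"api": "arm_command", "payload": {"delta_rot": [[0, 0, 0], [0, 0, 0], [0, 0, 0]], "delta_pos": [[0, 0, 0.0003], [0, 0, 0.0005], [0, 0, 0.0005]], "gripper": [1, 1, 1]}}

```text
time: 11.57
position: [0.612, 0.094, 0.0896]
tool_rot: [0.086, 0.996, -0.0, 0.0]
ft_force: [-2.4, -0.2, 6.2]
grip_width: 0.066
grip_force: 40.0
```

Request:
{"api": "arm_command", "payload": {"delta_rot": [[0, 0, 0], [0, 0, 0], [0, 0, 0]], "delta_pos": [[0, 0, 0.0002], [0, 0, 0.0004], [0, 0, 0.0004]], "gripper": [1, 1, 1]}}

```text
time: 11.82
position: [0.612, 0.094, 0.0895]
tool_rot: [0.086, 0.996, -0.0, 0.0]
ft_force: [-2.7, 1.1, 6.9]
grip_width: 0.0659
grip_force: 40.0
```

Run:
```python
from h import *
F=[]
for i in range(4):
    viewer.camera('side');o=status.get_obs();F.append(np.r_[o['position'],o['ft_force']])
print(np.array(F).round(4))
```

```text
[[ 0.612   0.094   0.0895 -2.0987  0.2076  6.0412]
 [ 0.612   0.094   0.0895 -2.461  -0.4778  6.9679]
 [ 0.612   0.094   0.0895 -1.5584  0.5007  6.68  ]
 [ 0.612   0.094   0.0895 -2.5155 -0.5017  6.5581]]
```

Request:
{"api": "arm_command", "payload": {"delta_rot": [[0, 0, 0], [0, 0, 0], [0, 0, 0]], "delta_pos": [[0.0003, 0, 0.0], [0.0005, 0, 0.0002], [0.0005, 0, 0.0003]], "gripper": [1, 1, 1]}}

```text
time: 12.27
position: [0.612, 0.094, 0.0894]
tool_rot: [0.086, 0.996, -0.0, 0.001]
ft_force: [-2.2, -1.0, 8.0]
grip_width: 0.0659
grip_force: 40.0
```

Run:
```python
from h import *
F=[]
for i in range(4):
    viewer.camera('side');o=status.get_obs();F.append(np.r_[o['position'],o['ft_force']])
print(np.array(F).round(4))
```

```text
[[ 0.612   0.094   0.0894 -2.4096 -0.6162  8.1853]
 [ 0.612   0.094   0.0895 -2.158  -0.4619  6.9827]
 [ 0.612   0.094   0.0894 -1.8685 -1.3302  7.1973]
 [ 0.612   0.094   0.0894 -1.4672  0.5917  6.942 ]]
```

Request:
{"api": "arm_command", "payload": {"delta_rot": [[0, 0, 0], [0, 0, 0], [0, 0, 0], [0, 0, 0]], "delta_pos": [[0, 0, 0.0002], [0, 0, 0.0004], [0, 0, 0.0006], [0, 0, 0.0007]], "gripper": [1, 1, 1, 1]}}

```text
time: 12.8
position: [0.612, 0.094, 0.0892]
tool_rot: [0.086, 0.996, -0.0, 0.001]
ft_force: [-2.7, -0.7, 10.0]
grip_width: 0.0658
grip_force: 40.0
```

```bash
cat > f.py <<'E'
from h import *
F=[]
for i in range(4):
    viewer.camera('side');o=status.get_obs();F.append(np.r_[o['position'],o['ft_force']])
F=np.array(F);print(F.mean(0).round(4),F[:,5].round(1),R.from_quat(o['tool_rot']).as_matrix()[:,2].round(4),o['time'])
E
python3 f.py
```

```text
[ 0.612   0.094   0.0892 -2.6127  0.0739  9.9298] [ 9.3 10.9  9.9  9.7] [ 1.6e-03 -3.0e-04 -1.0e+00] 13.0
```

Request:
{"api": "arm_command", "payload": {"delta_rot": [[0, 0, 0], [0, 0, 0], [0, 0, 0], [0, 0, 0], [0, 0, 0], [0, 0, 0]], "delta_pos": [[0, 0, 0.0002], [0, 0, 0.0004], [0, 0, 0.0005], [0, 0, 0.0005], [0, 0, 0.0005], [0, 0, 0.0005]], "gripper": [1, 1, 1, 1, 1, 1]}}

```text
time: 13.5
position: [0.612, 0.094, 0.0891]
tool_rot: [0.086, 0.996, -0.0, 0.001]
ft_force: [-3.6, -0.4, 11.7]
grip_width: 0.0659
grip_force: 40.0
```

```bash
python3 f.py
```

```text
[ 0.612   0.094   0.089  -2.827  -0.2419 11.2242] [11.7 11.  11.3 10.9] [ 1.8e-03 -3.0e-04 -1.0e+00] 13.7
```

Request:
{"api": "arm_command", "payload": {"delta_rot": [[0, 0, 0], [0, 0, 0], [0, 0, 0], [0, 0, 0], [0, 0, 0], [0, 0, 0], [0, 0, 0]], "delta_pos": [[0, 0, -0.0005], [0, 0, -0.001], [0, 0, -0.0015], [0, 0, -0.002], [0, 0, -0.0024], [0, 0, -0.0024], [0, 0, -0.0024]], "gripper": [1, 1, 1, 1, 1, 1, 1]}}

```text
time: 14.28
position: [0.612, 0.094, 0.0897]
tool_rot: [0.086, 0.996, -0.0, 0.001]
ft_force: [-0.8, -0.5, 4.1]
grip_width: 0.0657
grip_force: 40.0
```

```bash
python3 f.py
```

```text
[ 0.6119  0.094   0.0897 -0.4017 -0.0973  4.3204] [4.9 4.  3.9 4.4] [ 1.e-03 -1.e-04 -1.e+00] 14.4833
```

Request:
{"api": "arm_command", "payload": {"delta_rot": [[0, 0, 0], [0, 0, 0], [0, 0, 0], [0, 0, 0], [0, 0, 0], [0, 0, 0], [0, 0, 0], [0, 0, 0]], "delta_pos": [[0, 0, -0.0003], [0, 0, -0.0005], [0, 0, -0.0005], [0, 0, -0.0005], [0, 0, -0.0005], [0, 0, -0.0005], [0, 0, -0.0005], [0, 0, -0.0005]], "gripper": [1, 1, 1, 0.4, 0, -1, -1, -1]}}

```text
time: 15.15
position: [0.6103, 0.0942, 0.0894]
tool_rot: [0.086, 0.996, -0.0, -0.001]
ft_force: [-0.7, 0.5, -0.3]
grip_width: 0.0787
grip_force: 0.0
```

```bash
python3 f.py
```

```text
[ 0.6107  0.0942  0.0896  0.0045  0.0242 -0.0691] [ 0.6  0.2 -0.7 -0.3] [-1.2e-03  1.0e-04 -1.0e+00] 15.35
```

Request:
{"api": "arm_command", "payload": {"delta_rot": [[0, 0, 0], [0, 0, 0], [0, 0, 0], [0, 0, 0], [0, 0, 0], [0, 0, 0], [0, 0, 0], [0, 0, 0], [0, 0, 0], [0, 0, 0], [0, 0, 0], [0, 0, 0]], "delta_pos": [[0, 0, 0], [0, 0, -0.003], [0, 0, -0.01], [0, 0, -0.025], [0, 0, -0.05], [0, 0, -0.08], [0, 0, -0.115], [0, 0, -0.15], [0, 0, -0.18], [0, 0, -0.2], [0, 0, -0.2], [0, 0, -0.2]], "gripper": [-1, -1, -1, -1, -1, -1, -1, -1, -1, -1, -1, -1]}}

```text
time: 16.35
position: [0.612, 0.0941, 0.292]
tool_rot: [0.086, 0.996, 0.0, 0.002]
ft_force: [-0.4, -0.1, -0.6]
grip_width: 0.087
grip_force: 0.0
```

Run:
```python
from h import *
import pickle
o=status.get_obs();print(o['position'],o['grip_width'])
c=cam('wrist');pickle.dump(c,open('w6.pkl','wb'))
cv2.imwrite('pics/i.png',cv2.resize(c['pixels'][20:260,180:500],(800,600),interpolation=2))
```

```text
[0.61200492 0.09409836 0.29200968] 0.08704051825886576
```

View pics/i.png

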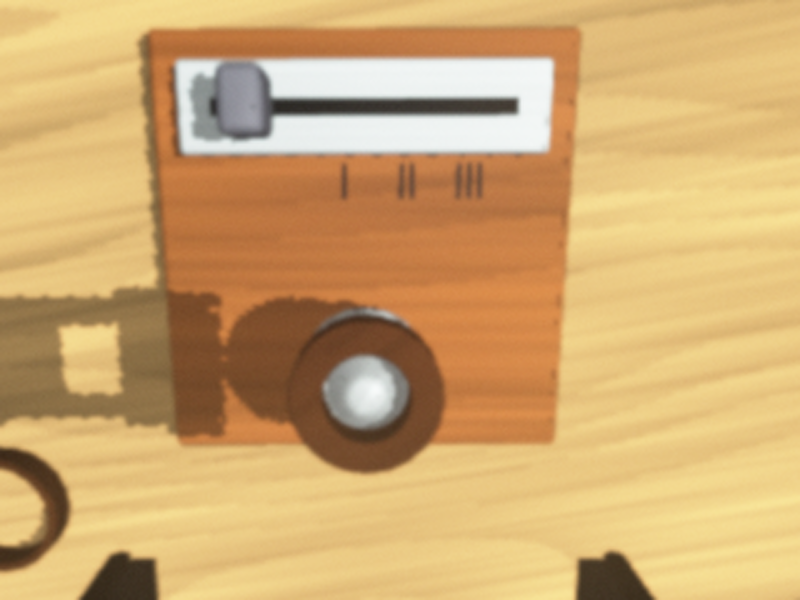

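The bangle sits centred and level on the cone: outer ring centre (366,393) and bore (366,395) in the crop. The marker top is at (244,95), left of mark I (345,181). I'll go to the marker.

Request:
{"api": "arm_command", "payload": {"delta_rot": [[0, 0, 0], [0, 0, 0], [0, 0, 0], [0, 0, 0], [0, 0, 0], [0, 0, 0], [0, 0, 0], [0, 0, 0], [0, 0, 0], [0, 0, 0], [0, 0, 0], [0, 0, 0]], "delta_pos": [[0.02, -0.008, 0], [0.05, -0.02, 0], [0.08, -0.033, 0], [0.105, -0.044, 0.01], [0.12, -0.05, 0.035], [0.12, -0.05, 0.07], [0.12, -0.05, 0.105], [0.12, -0.05, 0.14], [0.12, -0.05, 0.165], [0.12, -0.05, 0.18], [0.12, -0.05, 0.18], [0.12, -0.05, 0.18]], "gripper": [-1, -1, -1, -1, -1, -1, -1, -1, -1, -1, -1, -1]}}

```text
time: 17.4
position: [0.4828, 0.0656, 0.1084]
tool_rot: [0.087, 0.996, 0.0, -0.003]
ft_force: [0.0, -0.1, -0.1]
grip_width: 0.0871
grip_force: 0.0
```

Run:
```python
from h import *
import pickle
u=lambda a:np.array(a,float)/2.5+[179.7,19.7]
o=status.get_obs();print(o['position'],o['tool_rot'])
for n,uv in(('w3',(269,122)),('w6',(244,95))): print(plane(pickle.load(open(n+'.pkl','rb')),u([uv]),.0785))
```

```text
[0.4828478  0.06559256 0.10838535] [ 8.65009992e-02  9.96248265e-01  1.91955739e-05 -2.64022795e-03]
[[0.48648615 0.06506057 0.0785    ]]
[[0.48629113 0.0659976  0.0785    ]]
```

Position agrees. Going down to the marker and gripping it gently.

Request:
{"api": "arm_command", "payload": {"delta_rot": [[0, 0, 0], [0, 0, 0], [0, 0, 0], [0, 0, 0], [0, 0, 0], [0, 0, 0], [0, 0, 0], [0, 0, 0], [0, 0, 0], [0, 0, 0], [0, 0, 0], [0, 0, 0]], "delta_pos": [[-0.002, 0, 0.015], [-0.002, 0, 0.035], [-0.002, 0, 0.048], [-0.002, 0, 0.055], [-0.002, 0, 0.055], [-0.002, 0, 0.055], [-0.002, 0, 0.055], [-0.002, 0, 0.055], [-0.002, 0, 0.055], [-0.002, 0, 0.055], [-0.002, 0, 0.055], [-0.002, 0, 0.055]], "gripper": [-1, -1, -1, -1, -1, 1, 1, 1, 1, 1, 1, 1], "grip_force": 8}}

```text
time: 18.4
position: [0.4867, 0.0651, 0.0553]
tool_rot: [0.086, 0.996, 0.0, 0.0]
ft_force: [0.7, 0.4, -0.1]
grip_width: 0.0481
grip_force: 0.0
```

```bash
cat > g.py <<'E'
from h import *
o=status.get_obs();p=o['position'];d=p[:2]-[.5677,.1017]
print(p,o['grip_width'],o['grip_force'],o['ft_force'],'q',d@[.1707,.9853]+.06,'x',d@[.9853,-.1707])
E
python3 g.py
```

```text
[0.48671839 0.06512868 0.055259  ] 0.048102583667538445 0.0 [ 0.67123349  0.39445869 -0.13101369] q 0.010142716920390496 x -0.07354845502493175
```

Request:
{"api": "arm_command", "payload": {"delta_rot": [[0, 0, 0], [0, 0, 0], [0, 0, 0], [0, 0, 0], [0, 0, 0], [0, 0, 0], [0, 0, 0], [0, 0, 0]], "delta_pos": [[0, 0, 0], [0, 0, 0], [0, 0, 0], [0, 0, 0], [0, 0, 0], [0, 0, 0], [0, 0, 0], [0, 0, 0]], "gripper": [1, 1, 1, 1, 1, 1, 1, 1]}}

```text
time: 19.07
position: [0.4866, 0.065, 0.055]
tool_rot: [0.086, 0.996, -0.0, -0.0]
ft_force: [-0.8, -2.0, 0.6]
grip_width: 0.0204
grip_force: 8.0
```

```bash
python3 g.py
```

```text
[0.48659469 0.06500638 0.05503573] 0.020354144905304253 7.99865797162056 [-0.83076324 -1.97998447  0.62483686] q 0.010001096943093604 x -0.07364946356200819
```

Request:
{"api": "arm_command", "payload": {"delta_rot": [[0, 0, 0], [0, 0, 0], [0, 0, 0], [0, 0, 0], [0, 0, 0], [0, 0, 0], [0, 0, 0], [0, 0, 0], [0, 0, 0]], "delta_pos": [[0, 0.005, 0], [0, 0.011, 0], [0, 0.018, 0], [0, 0.025, 0], [0, 0.032, 0], [0, 0.037, 0], [0, 0.04, 0], [0, 0.0405, 0], [0, 0.0405, 0]], "gripper": [1, 1, 1, 1, 1, 1, 1, 1, 1], "grip_force": 15}}

```text
time: 19.82
position: [0.4935, 0.1058, 0.055]
tool_rot: [0.086, 0.996, 0.0, -0.0]
ft_force: [-0.6, 2.0, -1.3]
grip_width: 0.02
grip_force: 15.0
```

```bash
python3 g.py
```

```text
[0.49354092 0.10578077 0.05501115] 0.01999360154187534 14.998751431703568 [-0.61459621  1.97520309 -1.31493183] q 0.05136182799902341 x -0.07376553168472653
```

Request:
{"api": "arm_command", "payload": {"delta_rot": [[0, 0, 0], [0, 0, 0], [0, 0, 0], [0, 0, 0], [0, 0, 0], [0, 0, 0], [0, 0, 0], [0, 0, 0], [0, 0, 0], [0, 0, 0], [0, 0, 0], [0, 0, 0]], "delta_pos": [[0, -0.0008, 0], [0, -0.0008, 0], [0, 0, 0], [0, 0, 0], [0, 0, 0], [0, 0, 0], [0, 0, 0], [0, 0, 0], [0, 0, -0.01], [0, 0, -0.03], [0, 0, -0.06], [0, 0, -0.09]], "gripper": [1, 1, -1, -1, -1, -1, -1, -1, -1, -1, -1, -1]}}

```text
time: 20.82
position: [0.4927, 0.105, 0.146]
tool_rot: [0.086, 0.996, -0.0, -0.001]
ft_force: [0.0, 0.5, 0.1]
grip_width: 0.079
grip_force: 0.0
```

Request:
{"api": "arm_command", "payload": {"delta_rot": [[0, 0, 0], [0, 0, 0], [0, 0, 0], [0, 0, 0], [0, 0, 0], [0, 0, 0], [0, 0, 0], [0, 0, 0], [0, 0, 0], [0, 0, 0], [0, 0, 0], [0, 0, 0]], "delta_pos": [[0, 0, -0.03], [0, 0, -0.06], [0, 0, -0.09], [-0.02, 0, -0.12], [-0.05, -0.01, -0.145], [-0.08, -0.01, -0.145], [-0.11, -0.01, -0.145], [-0.12, -0.01, -0.145], [-0.12, -0.01, -0.145], [-0.12, -0.01, -0.145], [-0.12, -0.01, -0.145], [-0.12, -0.01, -0.145]], "gripper": [-1, -1, -1, -1, -1, -1, -1, -1, -1, -1, -1, -1]}}

```text
time: 21.82
position: [0.6082, 0.0751, 0.2899]
tool_rot: [0.086, 0.996, 0.0, -0.001]
ft_force: [-0.0, 0.3, -0.8]
grip_width: 0.0869
grip_force: 0.0
```

Run:
```python
from h import *
o=status.get_obs();print(o['position'],o['grip_width'],o['ft_force'],o['time'])
c=cam('wrist')
cv2.imwrite('pics/j.png',cv2.resize(c['pixels'][20:260,180:500],(800,600),interpolation=2))
```

```text
[0.60822774 0.07507966 0.28985953] 0.08690441346033413 [-0.01560767  0.32208782 -0.77575795] 21.8167
```

View pics/j.png

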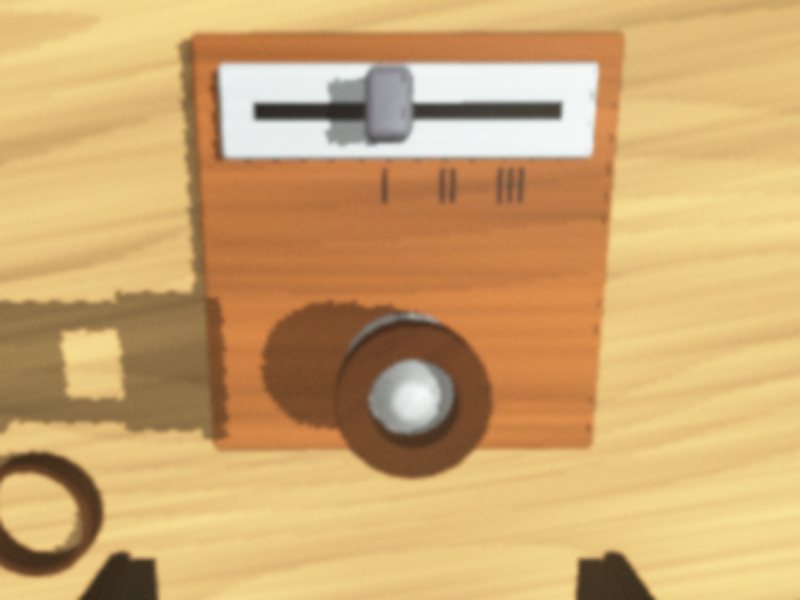

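The marker block (388,103) stands in line with the one-bar mark (384,185). The bangle sits level on the cone at (413,398).

```bash
python3 -c "
from rig import robot
print(robot.hand_in())"
```

```text
the job is handed in; nothing more can be done
None
```

The 37 mm bangle (bangle_a) sits level on the top ledge after a press of about 12 N, the marker is at the one-bar mark, and the job is handed in; the hand-in gave no verdict.

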